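# Gauge two hinge brackets for weld in the gap

### The job

Clear every wood offcut off the bench into the scrap bin, then take the feeler tool and slide its blade into the gap of the left bracket and after that the right one, each time pushing until it jams or is nearly in up to the handle (left and right as the robot sees them). Slide the marker to its end stop on the side of the bracket that took the blade, stand the feeler upright back on its cork mat, and leave the can, roll and carton alone.

Things in the scene. Friction and masses are not known exactly. Their poses are not given: they have to be found in the camera images.
- bracket_a: A fixed steel hinge bracket, 40 mm wide (88 over its feet), 60 high, 147 deep. A vertical gap 10 mm wide, 50 high, enters its front at bench level, roofed from 25 mm in; a lead-in open above narrows from 22 to 10 mm over the first 25 mm. Origin: on the bench at the middle of the gap's front mouth; x points straight into the gap, z up. Looks the same as the other.
- bracket_b: A fixed steel hinge bracket, 40 mm wide (88 over its feet), 60 high, 147 deep. A vertical gap 10 mm wide, 50 high, enters its front at bench level, roofed from 25 mm in; a lead-in open above narrows from 22 to 10 mm over the first 25 mm. Origin: on the bench at the middle of the gap's front mouth; x points straight into the gap, z up. Left or right by chance.
- depth_a (a point): Where a hidden weld lump would stop the blade tip if this bracket has one: 45 mm in from the mouth, 18 mm above the bench. Exactly one bracket has it, and outside they look alike; left and right are swapped by chance. The clear gap is 115 mm deep and takes the whole blade.
- depth_b (a point): Where a hidden weld lump would stop the blade tip if this bracket has one: 45 mm in from the mouth, 18 mm above the bench. Exactly one bracket has it, and outside they look alike; left and right are swapped by chance. The clear gap is 115 mm deep and takes the whole blade.
- feeler: The feeler tool, 160 g, on its lower edge: dark wooden handle 75 long x 36 wide x 36 high, and a steel blade 5 mm thick, 24 high, 100 long out of one end. Origin: on the underside, 25 mm behind the handle's blade end, near the centre of mass (grip here across the 36 mm). x to the tip, z up: handle x -50 to 25, z 0 to 36; blade x 25 to 125, z 6 to 30. Enters a gap up to 15 mm above the bench.
- feeler_tip (a point): Middle of the blade's free end, 125 mm ahead of the feeler's origin and 18 mm above its underside.
- rest: A cork mat, 250 x 110 x 4 mm, fixed on the bench: the feeler's place. Origin: centre of its underside; x along its length. Either left or right of the work.
- bin: A fixed black open scrap bin, outside 210 (x) x 170 (y) x 80 mm high, walls and floor 5 mm. Origin: centre of its underside. Either left or right of the work.
- marker (a joint): The marker's slide on its track between the brackets: 0 in the middle, +0.04 at the left (+y) end stop, -0.04 at the right (-y) end stop, in m. Friction about 1.5 N; it stays where it is left.
- marker_top (a point): Centre of the top of the marker's grip, a black upright block 24 (x) x 22 (y) x 34 mm high, top about 56 mm above the bench, on a 36 x 46 mm slide plate on an aluminium track 50 x 150 x 12 mm. Pose turns with the track: its y axis is the direction of sliding towards the left end.
- offcut_1: A wood offcut, a plain batten end, 80 x 38 x 30 mm high. Origin: centre of its underside as it lies at the start; x along its length, y across, z up. About 60 g. May be absent.
- offcut_2: A wood offcut, a stepped lap-joint end, 80 x 40 mm, 22 mm high, with the half at -x 42 mm high. Origin: centre of its underside as it lies at the start; x along its length, y across, z up. About 60 g. May be absent.
- offcut_3: A wood offcut, a piece of plywood, 70 x 50 x 24 mm high. Origin: centre of its underside as it lies at the start; x along its length, y across, z up. About 60 g. May be absent.
- offcut_4: A wood offcut, a chunky post stub, 62 x 44 x 44 mm high. Origin: centre of its underside as it lies at the start; x along its length, y across, z up. About 60 g. May be absent.
- oil_can: Bystander: steel can, 60 mm across, 120 mm high. Origin: centre of its underside. Leave it alone.
- tape_roll: Bystander: grey roll, 90 mm across, 40 mm high, lying flat. Origin: centre of its underside. Leave it alone.
- carton: Bystander: cardboard box 100 x 130 x 70 mm. Origin: centre of its underside. Leave it alone.

How it is judged:
By the outcome, as a careful person would: the job done as asked, in the order asked, and still so for the second after the job is handed in, with the robot touching nothing.
Of offcut_1, offcut_2, offcut_3, offcut_4 only 2 to 4 are there at a start; the rules pass over those that are not, and their reading is None.
At some moment in a run one of offcut_1, offcut_2, offcut_3, offcut_4, feeler may be knocked a few centimetres aside while the robot is not near it.
Once in a run the grip may slacken for a moment while it holds something.
It also fails if it takes over 210 s, if anything falls off the work surface, if the arm or the gripper's body presses on something with over 40 N, if the wrist force passes 120 N, or if a joint passes its speed limit or range.

### The arm

A 6-joint arm with a two-finger parallel gripper is mounted at the origin on the work surface. World frame = base frame: x ahead of the robot, y to its left, z up, the work surface at z = 0. Lengths are in mm, angles in rad, forces in N, time in s.
With the tool pointing down it reaches from about 300 to 775 mm from the base axis. Payload 14.6 kg.
Tool frame: the origin (TCP) lies on the centre line of the jaws, within the pads' length; the fingertips stand 22 mm ahead of it and the grasp point (between the pads) lies 3 mm ahead of it; z points along the fingers, y is the line along which they close (so a half turn about z gives the same grasp; the last joint's range is limited). The gripper opens to 85 mm and grips with 20 to 120 N. Pads are 22 mm wide; open, the fingers measure 114 mm over their backs; the gripper's body (76 mm by 85 mm) begins 54 mm behind the grasp point. The pads swing forward as they close: fully open they stand 13 mm farther back than shut.
Start: joints at [1.242, 0.3, 1.521, -0, 1.321, -0.067], TCP at [142.349, 531.25, 253.281] pointing down, gripper open.
Joint ranges: [-3.03, 3.03], [-0.79, 2.21], [0.23, 2.52], [-1.04, 4.18], [0, 3.07], [-2.55, 2.55]. Speed limits (rad/s): [2.22, 2.22, 2.57, 3.14, 3.14, 3.14].

### API

Orientations are given as a rotation vector (axis times angle).
In Python, from station import telemetry, cams, bot, finder gives the robot as it stands. The module is installed in compiled form; this text tells all that it offers.
- The arm moves only by the tool servo_tool, never from a script. Its argument "commands" is a list that holds one entry, the list of rows, each a list of 4 numbers: the shift along the tool's x, y, z in m, then the turn about the tool's z in rad. A call has 1 to 8 rows; each row shifts and turns the commanded pose from where the row before left it, along the tool's axes as they then stand; what a row does not reach is not made up. A row lasts 1/10 s, in which the tool goes at most 50 mm and 8.59 degrees, less where a joint would pass 70% of its speed; a pose out of reach is approached as far as the arm can. A call with a gripper value outside its range is refused whole. "jaw" is the opening in per cent of the stroke, from 0 (shut) to 100 (fully open), set as the call begins (left out, the last holds). The fingers move at their own pace and stop on an object; "grip_force" is the grip in N (left out, the last holds). Time passes only in rows, so rows that do not move let the fingers close. It gives the time, the measured TCP pose, the force, the opening and the grip force at its end, in the units of the state.
- telemetry.observe(): the state, without advancing time (a new reading comes with each control period).
- cams.camera(name): name is "scene" or "top" or "wrist"; returns a dict with "frame" (420x560x3 uint8, red, green, blue), "vfov" (degrees; the focal length in pixels is half the picture's height over the tangent of half this angle, whatever the lens; pixels are square), "cx", "cy" (the principal point, pixels), "xyz" and "orientation" of the camera in the world. Camera axes: x right, y up, looking along -z (the intrinsics and any distortion apply to the point x, -y, -z); pixel columns grow to the right and rows downward; lengths in mm; the calibration is good to about 2 mm. A picture is of the moment at which its call begins. There is no depth.
- bot.hand_in(): hands the job in; it is judged then, once.
Trained networks look in a picture, given as the dict that the camera call returned (one of the last four; its "shot" number tells which), for a name from the list of things; names that differ only in an ending like _2 or _b are one class to them, and where a whole thing is asked for, a point or a joint stands for the part that bears it (a point fixed in the world has none). Each returns a list of dicts, best first, with "p" (0 to 1); they miss things now and then, are a little off and sometimes report something else, mostly with a low value. They report only what shows in the picture. A call takes as long as a camera call.
- finder.trace(picture, target): "mask" (420x560 bool, what is visible of it) and "uv" ([column, row] in pixels, amid what is visible of it).
- finder.mark_of(picture, target): "uv" ([column, row] in pixels: a listed point, or the origin of a listed thing).
The state is a dict: "time_s": time; "qpos": joint angles; "qd": joint speeds; "joint_efforts": joint torques, N m; "tool_pos": TCP position; "eef_rot": TCP orientation; "contact_force": force on the tool from outside, world axes, zero at the start; "wrist_torque": the same for the moment, N m; "finger_gap": opening from 0.0 (shut) to 1.0 (fully open); "grip_force": force on a finger pad.
Only numpy, scipy, OpenCV 4.12 (cv2) and the standard library are available. Lean on these libraries where they do the work, as an engineer would, in place of code of your own. Each camera call takes 0.05 s, during which the arm holds its last target. There are 200 camera calls.

## Working session

There is one attempt and no reset: what is moved stays moved. The work goes in short steps, Python scripts to look and compute and a tool call to move; the robot and the scene stay as the last step left them, time stands still between calls to the robot, and variables do not carry over. Pictures are saved under pics/ and viewed, at most 14 in all, crops included, and the job is handed in when it is done.

Besides the shell and the picture viewer there is one more tool, called after "Emit:" as a command line: name --argument value ..., lists and objects as JSON in quotes. servo_tool: Moves the arm, as the interface text tells. Its arguments: {"type":"object","properties":{"commands":{"type":"array","items":{"type":"array","items":{"type":"array","items":{"type":"number"}}}},"jaw":{"type":"number"},"grip_force":{"type":"number"}},"required":["commands"]}

```bash
mkdir -p pics
cat > h.py <<'E'
import numpy as np, cv2
from scipy.spatial.transform import Rotation as R
from station import telemetry, cams, bot, finder
def f(c): return 210/np.tan(np.radians(c["vfov"])/2)
def Rc(c):
    o=np.array(c["orientation"]); return R.from_rotvec(o).as_matrix() if o.size==3 else o.reshape(3,3)
def ray(c,uv):
    uv=np.atleast_2d(np.array(uv,float)); k=f(c)
    d=np.c_[(uv[:,0]-c["cx"])/k,-(uv[:,1]-c["cy"])/k,-np.ones(len(uv))]
    return d@Rc(c).T
def at(c,uv,z):
    d=ray(c,uv); p=np.array(c["xyz"]); return p+d*((z-p[2])/d[:,2])[:,None]
def proj(c,P):
    q=(np.atleast_2d(P)-np.array(c["xyz"]))@Rc(c); k=f(c)
    return np.c_[c["cx"]-k*q[:,0]/q[:,2],c["cy"]+k*q[:,1]/q[:,2]]
def save(c,n): cv2.imwrite(f"pics/{n}.png",c["frame"][:,:,::-1])
def box(c,m,z):
    "min-area rectangle of mask on plane z: centre, (long,short), angle of long side deg"
    ys,xs=np.nonzero(m); p=at(c,np.c_[xs,ys],z)[:,:2].astype(np.float32)
    (x,y),(w,h),a=cv2.minAreaRect(p)
    if w<h: w,h,a=h,w,a+90
    return np.round([x,y,w,h,(a+90)%180-90],1)
E
python3 - <<'E'
from h import *
for n in ["top","scene"]:
    c=cams.camera(n); save(c,n+"0"); print(n,{k:v for k,v in c.items() if k!="frame"})
    for t in ["bracket_a","feeler","feeler_tip","rest","bin","marker","marker_top","offcut_1","offcut_2","offcut_3","offcut_4","oil_can","tape_roll","carton"]:
        r=[(round(d["p"],2),np.round(d["uv"]).tolist(),np.round(at(c,d["uv"],0)[0,:2]).tolist()) for d in finder.mark_of(c,t)]
        print(t,r[:4])
print(telemetry.observe())
E
```

```text
top {'vfov': 55.87181722307272, 'cx': 270.5941166488732, 'cy': 209.24566658756754, 'xyz': array([ 551.66777473,   -8.32946975, 1062.19721842]), 'orientation': array([ 0.01582048, -0.02049814, -1.55858282]), 'shot': 1}
bracket_a [(0.63, [324.0, 190.0], [629.0, -153.0]), (0.62, [213.0, 200.0], [598.0, 144.0])]
feeler [(0.9, [130.0, 257.0], [444.0, 364.0])]
feeler_tip [(0.68, [134.0, 212.0], [564.0, 354.0])]
rest [(0.96, [128.0, 244.0], [479.0, 370.0])]
bin [(0.78, [403.0, 252.0], [467.0, -366.0]), (0.2, [212.0, 181.0], [650.0, 147.0])]Traceback (most recent call last):
  File "<stdin>", line 5, in <module>
ValueError: it knows: bin, bracket, carton, depth, feeler, feeler_tip, marker_top, offcut, oil_can, rest, tape_roll
```

Run:
```python
from h import *
for n in ["top","scene"]:
    c=cams.camera(n); save(c,n+"0")
    if n=="scene": print(np.round(c["xyz"]))
    for t in ["bracket_a","marker_top","offcut_1","oil_can","tape_roll","carton"]:
        r=[(round(d["p"],2),np.round(d["uv"]).tolist(),np.round(at(c,d["uv"],56 if t=="marker_top" else 0)[0,:2]).tolist()) for d in finder.mark_of(c,t)]
        print(t,r[:6])
    if n=="top":
      for t,z in [("offcut_1",25),("feeler",36),("rest",4),("bin",80),("bracket_a",60),("marker",56)]:
        for d in finder.trace(c,t): print(t,round(d["p"],2),np.round(d["uv"]),box(c,d["mask"],z))
print(telemetry.observe())
```

```text
bracket_a [(0.76, [209.0, 199.0], [601.0, 154.0]), (0.63, [325.0, 189.0], [633.0, -157.0]), (0.54, [127.0, 242.0], [483.0, 371.0])]
marker_top [(0.52, [269.0, 197.0], [605.0, -8.0])]
offcut_1 [(0.96, [249.0, 259.0], [443.0, 45.0]), (0.78, [323.0, 259.0], [445.0, -152.0])]
oil_can [(0.96, [138.0, 163.0], [695.0, 347.0]), (0.47, [248.0, 258.0], [446.0, 48.0])]
tape_roll [(0.67, [265.0, 134.0], [778.0, 6.0]), (0.4, [137.0, 162.0], [699.0, 349.0])]
carton [(0.69, [129.0, 245.0], [477.0, 366.0]), (0.56, [397.0, 164.0], [701.0, -350.0])]
offcut_1 0.92 [324. 260.] [ 452.3 -160.4   73.4   50.1   70.2]
offcut_1 0.8 [206. 238.] [497.7 160.9  78.1  41.3  -5.5]
offcut_1 0.66 [250. 260.] [441.8  43.1  64.9  46.6  12.1]
offcut_1 0.57 [295. 231.] [517.9 -64.7  80.6  43.4 -19.6]
offcut_1 0.55 [316. 164.] [ 700.4 -139.2  150.5   86.7    8.7]
feeler 0.72 [126. 260.] [477.  350.9 171.   43.2 -12.9]
feeler 0.52 [270. 196.] [605.9 -11.9  46.7  33.8 -89.3]
rest 0.97 [128. 238.] [478.1 365.7 247.7 110.3  -4.1]
bin 0.95 [411. 257.] [ 462.5 -358.9  212.2  191.   -10.3]
bracket_a 0.73 [208. 172.] [675.1 144. 
[... 690 characters left out ...]
, 347.0])]
{'time_s': 1.3, 'qpos': array([ 1.24240129e+00,  2.99908654e-01,  1.52102171e+00, -1.79406808e-05,
        1.32067718e+00, -6.65958703e-02]), 'qd': array([-0.00061915, -0.0003038 , -0.00025813, -0.00070819,  0.00173261,
       -0.00056072]), 'joint_efforts': array([ 8.59804004e-04, -5.43356144e+01, -3.61980879e+01, -2.29507276e-05,
        6.23008473e-04, -5.27372066e-06]), 'tool_pos': array([142.35072734, 531.24626788, 253.26663862]), 'eef_rot': array([ 4.10051021e-01,  3.11470285e+00, -2.82895336e-05]), 'contact_force': array([ 0.13722209, -0.21345533, -0.27410893]), 'wrist_torque': array([0.01640542, 0.01186924, 0.02831207]), 'grip_force': 0.0, 'finger_gap': 0.9993542657275655}
```

```bash
python3 -c "
import cv2
a=cv2.imread('pics/top0.png');b=cv2.imread('pics/scene0.png')
cv2.imwrite('pics/t1.png',cv2.resize(a[60:360,60:500],(800,545),interpolation=cv2.INTER_CUBIC))"
```

```text
(no output)
```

View pics/t1.png

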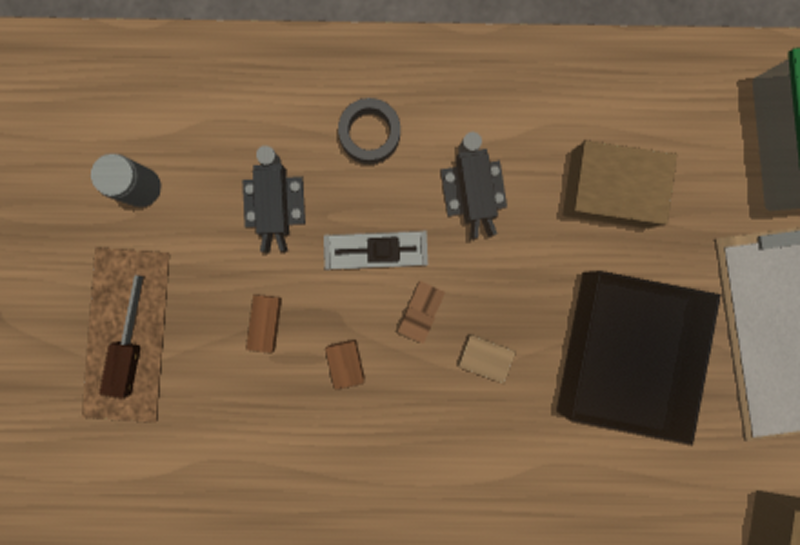

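View pics/scene0.png

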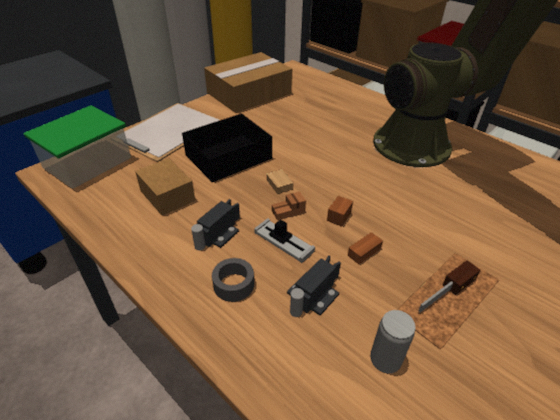

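The top view (crop) shows four offcuts: plain (263,323), post stub (345,364), stepped (420,312) and plywood (487,358). The feeler is on its mat at left, the bin is at right, and the marker track sits between the two brackets. The scene view agrees. I'll hover over offcut 1 first.

```bash
cat >> h.py <<'E'
def pose():
    s=telemetry.observe(); M=R.from_rotvec(s["eef_rot"]).as_matrix()
    return np.array(s["tool_pos"]),np.degrees(np.arctan2(M[1,1],M[0,1])),s
def plan(*wps):
    "wps (x,y,z,psi deg of closing axis); prints turn then shift in tool axes (mm)"
    p,a,s=pose(); print("at",np.round(p,1),round(a,1),"t",round(s["time_s"],1),"q6",round(s["qpos"][5],2),"gap",round(s["finger_gap"]*85,1))
    for x,y,z,b in wps:
        da=(a-b+90)%180-90; b=a-da; r=np.radians(b)
        d=np.array([x,y,z])-p
        print((x,y,z,round(b,1)),"turn",round(np.radians(da),3),"shift",np.round([-np.sin(r)*d[0]+np.cos(r)*d[1],np.cos(r)*d[0]+np.sin(r)*d[1],-d[2]],1).tolist())
        p,a=np.array([x,y,z]),b
E
python3 -c "
from h import *
plan((498,161,200,84.5))"
```

```text
at [142.4 531.2 253.3] 75.0 t 1.3 q6 -0.07 gap 84.9
(498, 161, 200, np.float64(84.5)) turn -0.166 shift [-389.5, -334.5, 53.3]
```

Emit:
servo_tool --commands '[[[0,0,0,-0.083],[0,0,0,-0.083],[-0.03,-0.025,0.004,0],[-0.033,-0.028,0.004,0],[-0.033,-0.028,0.004,0],[-0.033,-0.028,0.004,0],[-0.033,-0.028,0.004,0],[-0.033,-0.028,0.005,0]]]' --jaw 100

```text
time_s: 2.1
tool_pos: [321.6, 347.0, 228.4]
eef_rot: [0.15, 3.138, 0.001]
contact_force: [0.7, -0.2, -0.4]
finger_gap: 0.994
grip_force: 0.0
```

Emit:
servo_tool --commands '[[[-0.033,-0.028,0.005,0],[-0.033,-0.028,0.005,0],[-0.033,-0.028,0.005,0],[-0.033,-0.028,0.005,0],[-0.033,-0.028,0.005,0],[-0.03,-0.025,0.004,0],[0,0,0,0],[0,0,0,0]]]'

```text
time_s: 2.9
tool_pos: [499.1, 165.0, 199.0]
eef_rot: [-0.153, -3.137, 0.0]
contact_force: [-0.3, 0.4, 0.9]
finger_gap: 1.002
grip_force: 0.0
```

```bash
cat >> h.py <<'E'
def look(tg="offcut",z=30,n=None,cam="wrist"):
    c=cams.camera(cam)
    if n: save(c,n)
    for d in finder.trace(c,tg): print(tg,round(d["p"],2),np.round(d["uv"]),d["mask"].sum(),box(c,d["mask"],z))
    return c
E
python3 -c "
from h import *
c=look(n='w1'); print({k:v for k,v in c.items() if k!='frame'})
print([(d['p'],at(c,d['uv'],0)) for d in finder.mark_of(c,'offcut')])
plan((498,161,24,84.5))"
```

```text
offcut 0.84 [115. 130.] 6376 [441.   44.   64.6  59.5  13.3]
offcut 0.61 [277. 185.] 4637 [496.3 161.3  82.5  38.1  -6.8]
offcut 0.58 [284. 348.] 6750 [644.9 152.  119.4  81.7   3.2]
{'vfov': 58.95770426000661, 'cx': 280.3368266138982, 'cy': 207.51454049472162, 'xyz': array([421.51326987, 171.79971431, 319.40387778]), 'orientation': array([-0.24909692, -0.2246632 ,  1.46073473]), 'shot': 4}
[(0.88, array([[518.32776721, -65.92192103,   0.        ]])), (0.85, array([[442.3327834 ,  38.93240296,   0.        ]])), (0.64, array([[497.05579334, 160.90671704,   0.        ]]))]
at [498.5 166.2 199.5] 84.6 t 3.0 q6 -1.22 gap 84.9
(498, 161, 24, np.float64(84.5)) turn 0.001 shift [0.0, -5.2, 175.5]
```

View pics/w1.png

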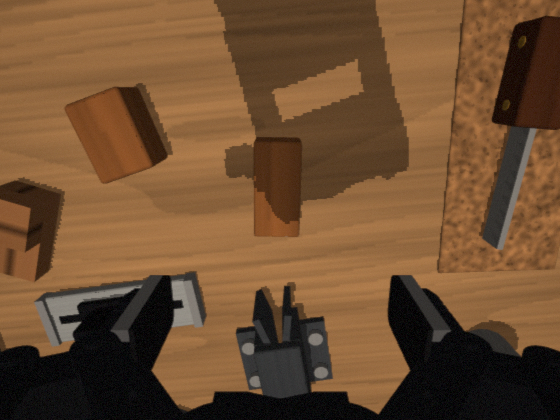

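The wrist view shows the plain batten at (277,187), which agrees with the top view. I'll descend, grip and lift.

Emit:
servo_tool --commands '[[[0.001,-0.003,0.045,0],[0.001,-0.002,0.045,0],[0,0,0.045,0],[0,0,0.03,0],[0,0,0.01,0],[0,0,0,0]]]'

```text
time_s: 3.65
tool_pos: [496.0, 161.2, 23.9]
eef_rot: [-0.149, -3.137, 0.001]
contact_force: [-0.3, 0.3, 0.1]
finger_gap: 1.001
grip_force: 0.0
```

Emit:
servo_tool --commands '[[[0,0,0,0],[0,0,0,0],[0,0,0,0],[0,0,0,0],[0,0,0,0],[0,0,0,0],[0,0,0,0]]]' --jaw 0 --grip_force 60

```text
time_s: 4.35
tool_pos: [497.2, 160.9, 25.6]
eef_rot: [0.15, 3.136, 0.001]
contact_force: [-2.3, 0.2, 8.3]
finger_gap: 0.434
grip_force: 61.0
```

Emit:
servo_tool --commands '[[[0,0,-0.03,0],[0,0,-0.045,0],[0,0,-0.045,0],[0,0,-0.04,0],[0,0,0,0]]]'

```text
time_s: 4.85
tool_pos: [498.4, 161.1, 190.2]
eef_rot: [0.15, 3.129, 0.004]
contact_force: [-0.1, 0.0, -0.8]
finger_gap: 0.432
grip_force: 60.2
```

```bash
python3 -c "
from h import *
c=look('bin',80,cam='top')
plan((430,-340,180,80),(430,-340,90,80),(430,-340,180,80),(470,30,180,102))"
```

```text
bin 0.89 [412. 255.] 6547 [ 462.4 -358.7  212.6  193.1  -10.6]
bin 0.16 [120. 224.] 2159 [485.3 337.4 233.  106.4  -2.5]
at [496.6 160.7 185.1] 84.5 t 5.0 q6 -1.23 gap 37.0
(430, -340, 180, np.float64(80.0)) turn 0.079 shift [-21.3, -504.7, 5.1]
(430, -340, 90, np.float64(80.0)) turn 0.0 shift [0.0, 0.0, 90.0]
(430, -340, 180, np.float64(80.0)) turn 0.0 shift [0.0, 0.0, -90.0]
(470, 30, 180, np.float64(102.0)) turn -0.384 shift [-116.1, 353.6, 0.0]
```

Emit:
servo_tool --commands '[[[0,-0.02,0,0.079],[-0.002,-0.043,0,0],[-0.002,-0.046,0,0],[-0.002,-0.046,0,0],[-0.002,-0.046,0,0],[-0.002,-0.046,0,0],[-0.002,-0.046,0,0],[-0.002,-0.046,0,0]]]'

```text
time_s: 5.75
tool_pos: [451.8, -177.4, 183.0]
eef_rot: [-0.274, -3.128, -0.001]
contact_force: [0.3, -0.3, -0.9]
finger_gap: 0.429
grip_force: 60.3
```

Emit:
servo_tool --commands '[[[-0.002,-0.046,0,0],[-0.002,-0.046,0,0],[-0.001,-0.046,0,0],[0,-0.036,0,0],[0,-0.01,0,0],[0,0,0,0],[0,0,0,0]]]'

```text
time_s: 6.45
tool_pos: [425.8, -356.8, 183.4]
eef_rot: [-0.274, -3.128, -0.002]
contact_force: [-0.7, 0.4, -0.1]
finger_gap: 0.433
grip_force: 60.3
```

Emit:
servo_tool --commands '[[[0,0,0.045,0],[0,0,0.04,0],[0,0,0.01,0],[0,0,0,0]]]'

```text
time_s: 6.85
tool_pos: [425.9, -356.6, 88.6]
eef_rot: [-0.272, -3.128, -0.003]
contact_force: [0.4, -0.2, -0.4]
finger_gap: 0.431
grip_force: 60.3
```

Emit:
servo_tool --commands '[[[0,0,0,0],[0,0,0,0],[0,0,0,0],[0,0,0,0],[0,0,-0.04,0],[0,0,-0.045,0],[0,0,0,0]]]' --jaw 75

```text
time_s: 7.55
tool_pos: [427.4, -359.4, 180.5]
eef_rot: [0.274, 3.122, -0.01]
contact_force: [0.9, 0.7, -1.1]
finger_gap: 0.75
grip_force: 0.0
```

```bash
python3 -c "
from h import *
c=look('offcut',30,cam='top')
plan((442,43,170,102))"
```

```text
offcut 0.9 [401. 265.] 507 [ 428.3 -356.2   82.6   50.   -11.1]
offcut 0.89 [248. 262.] 424 [441.8  42.9  65.   46.5  13.2]
offcut 0.72 [324. 259.] 550 [ 453.1 -159.    75.2   50.7   68.9]
offcut 0.6 [294. 232.] 490 [518.8 -66.   81.2  41.7 -23.6]
at [ 426.  -358.1  175.4] 80.0 t 7.7 q6 -2.16 gap 63.9
(442, 43, 170, np.float64(102.0)) turn -0.384 shift [-99.0, 389.0, 5.4]
```

Emit:
servo_tool --commands '[[[0.003,0.02,0,0],[0.006,0.045,0,0],[0.006,0.046,0,0],[0.006,0.046,0,0],[0.006,0.046,0,0],[0.006,0.046,0,-0.128],[0,0,0,-0.128],[0,0,0,-0.128]]]' --jaw 100

```text
time_s: 8.45
tool_pos: [436.3, -105.5, 173.3]
eef_rot: [0.34, -3.122, -0.001]
contact_force: [0.8, -0.3, -0.1]
finger_gap: 0.997
grip_force: 0.0
```

```bash
python3 -c "
from h import *
plan((442,42,170,102.5),(442,42,27,102.5))"
```

```text
at [ 436.3 -105.5  173.3] 102.4 t 8.4 q6 -2.11 gap 84.7
(442, 42, 170, np.float64(102.5)) turn -0.001 shift [-37.5, 142.8, 3.3]
(442, 42, 27, np.float64(102.5)) turn 0.0 shift [-0.0, 0.0, 143.0]
```

Emit:
servo_tool --commands '[[[-0.01,0.036,0,0],[-0.011,0.044,0,0],[-0.011,0.044,0,0],[-0.006,0.019,0,0],[0,0,0,0],[0,0,0,0]]]'

```text
time_s: 9.05
tool_pos: [443.7, 40.8, 173.5]
eef_rot: [0.329, -3.123, -0.0]
contact_force: [0.4, -0.2, 0.0]
finger_gap: 1.0
grip_force: 0.0
```

```bash
python3 -c "
from h import *
look('offcut',44)
plan((442,42,27,102.5))"
```

```text
offcut 0.98 [133. 251.] 5212 [501.1 -58.7  83.1  40.3 -23.8]
offcut 0.96 [282. 198.] 5474 [437.9  41.5  67.   42.8  12.8]
offcut 0.63 [ 29. 154.] 5467 [ 445.3 -134.7   56.    54.8   70.3]
at [443.9  40.1 173.8] 101.9 t 9.2 q6 -1.77 gap 84.9
(442, 42, 27, np.float64(102.5)) turn -0.01 shift [1.4, 2.3, 146.8]
```

Emit:
servo_tool --commands '[[[0.001,0.002,0.04,-0.01],[0,0,0.045,0],[0,0,0.04,0],[0,0,0.02,0],[0,0,0,0],[0,0,0,0]]]'

```text
time_s: 9.75
tool_pos: [443.0, 42.0, 29.8]
eef_rot: [0.342, -3.123, 0.0]
contact_force: [0.1, -1.0, 0.2]
finger_gap: 1.005
grip_force: 0.0
```

Emit:
servo_tool --commands '[[[0,0,0,0],[0,0,0,0],[0,0,0,0],[0,0,0,0],[0,0,0,0],[0,0,0,0]]]' --jaw 0

```text
time_s: 10.35
tool_pos: [443.3, 42.6, 30.3]
eef_rot: [-0.344, 3.121, -0.0]
contact_force: [-2.1, -0.2, 9.7]
finger_gap: 0.509
grip_force: 61.7
```

Emit:
servo_tool --commands '[[[0,0,-0.03,0],[0,0,-0.045,0.05],[0,0,-0.045,0.11],[0,0,-0.04,0.11],[0,0,0,0.11],[0,0,0,0]]]'

```text
time_s: 10.95
tool_pos: [442.9, 42.6, 190.4]
eef_rot: [0.255, 3.129, 0.0]
contact_force: [0.7, -0.6, -1.2]
finger_gap: 0.506
grip_force: 65.3
```

Emit:
servo_tool --commands '[[[-0.009,-0.025,0,0],[-0.014,-0.041,0,0],[-0.014,-0.041,0,0],[-0.014,-0.041,0,0],[-0.014,-0.041,0,0],[-0.014,-0.041,0,0],[-0.014,-0.041,0,0],[-0.014,-0.041,0,0]]]'

```text
time_s: 11.75
tool_pos: [498.0, -284.1, 188.1]
eef_rot: [-0.246, -3.13, -0.002]
contact_force: [0.7, 0.0, -0.3]
finger_gap: 0.506
grip_force: 65.2
```

Emit:
servo_tool --commands '[[[-0.014,-0.041,0,0],[-0.012,-0.036,0,0],[0,0,0,0],[0,0,0,0]]]'

```text
time_s: 12.15
tool_pos: [511.2, -362.8, 187.7]
eef_rot: [-0.25, -3.13, -0.003]
contact_force: [0.3, 0.3, -1.2]
finger_gap: 0.505
grip_force: 65.3
```

```bash
python3 -c "
from h import *
plan((506,-368,92,80))"
```

```text
at [ 511.2 -362.8  187.7] 80.9 t 12.2 q6 -2.09 gap 42.9
(506, -368, 92, np.float64(80.0)) turn 0.015 shift [4.2, -6.1, 95.7]
```

Emit:
servo_tool --commands '[[[0.004,-0.006,0.04,0.015],[0,0,0.045,0],[0,0,0.01,0],[0,0,0,0],[0,0,0,0]]]'

```text
time_s: 12.65
tool_pos: [507.7, -368.0, 96.4]
eef_rot: [0.274, 3.128, -0.002]
contact_force: [-0.2, -0.0, -0.2]
finger_gap: 0.508
grip_force: 65.2
```

Emit:
servo_tool --commands '[[[0,0,0,0],[0,0,0,0],[0,0,0,0],[0,0,0,0],[0,0,-0.04,0],[0,0,-0.045,0],[0,0,0,0.115],[0,0,0,0.115]]]' --jaw 80

```text
time_s: 13.45
tool_pos: [507.2, -368.3, 181.1]
eef_rot: [0.639, 3.073, -0.002]
contact_force: [0.1, -0.0, -0.6]
finger_gap: 0.799
grip_force: 0.0
```

Emit:
servo_tool --commands '[[[0.01,0.027,0,0],[0.016,0.042,0,0],[0.016,0.042,0,0],[0.016,0.042,0,0],[0.016,0.042,0,0],[0.016,0.042,0,0],[0.017,0.045,0,0],[0,0,0,0]]]' --jaw 100

```text
time_s: 14.25
tool_pos: [519.9, -62.1, 179.6]
eef_rot: [0.626, 3.078, 0.001]
contact_force: [-0.0, -0.7, -0.8]
finger_gap: 0.998
grip_force: 0.0
```

Emit:
servo_tool --commands '[[[0,0,0,0],[0,0,0,0]]]'

```text
time_s: 14.45
tool_pos: [519.9, -67.4, 179.4]
eef_rot: [0.634, 3.077, -0.0]
contact_force: [-0.2, -0.3, -0.6]
finger_gap: 0.996
grip_force: 0.0
```

```bash
python3 -c "
from h import *
c=look('offcut',30); print([(d['p'],at(c,d['uv'],0)) for d in finder.mark_of(c,'offcut')])
look('offcut',30,cam='top')
plan((518,-66,29,67))"
```

```text
offcut 0.76 [131. 159.] 6744 [ 452.  -155.8   74.1   50.8   70.5]
offcut 0.68 [279. 188.] 5583 [515.4 -65.   79.1  42.2 -23.3]
[(0.91, array([[ 450.765919  , -161.89826897,    0.        ]])), (0.72, array([[521.62599482, -67.72669226,   0.        ]]))]
offcut 0.92 [403. 268.] 522 [ 427.9 -354.5   78.5   46.3  -12.3]
offcut 0.84 [410. 237.] 536 [ 507.2 -370.1   64.2   58.8   -6.9]
at [519.8 -67.4 179.2] 66.7 t 14.7 q6 -1.36 gap 85.0
(518, -66, 29, np.float64(67.0)) turn -0.006 shift [2.2, 0.6, 150.2]
```

Emit:
servo_tool --commands '[[[0.002,0.001,0.04,0],[0,0,0.045,0],[0,0,0.045,0],[0,0,0.021,0],[0,0,0,0],[0,0,0,0]]]'

```text
time_s: 15.3
tool_pos: [518.8, -65.3, 29.0]
eef_rot: [0.634, 3.077, -0.0]
contact_force: [0.2, -0.6, 0.7]
finger_gap: 0.997
grip_force: 0.0
```

Emit:
servo_tool --commands '[[[0,0,0,0],[0,0,0,0],[0,0,0,0],[0,0,0,0],[0,0,0,0],[0,0,0,0],[0,0,0,0]]]' --jaw 0

```text
time_s: 16.0
tool_pos: [519.0, -65.0, 29.4]
eef_rot: [0.633, 3.075, 0.0]
contact_force: [-1.3, 0.8, 6.9]
finger_gap: 0.458
grip_force: 60.9
```

Emit:
servo_tool --commands '[[[0,0,-0.03,0],[0,0,-0.045,0],[0,0,-0.045,-0.11],[0,0,-0.03,-0.117],[0,0,0,0],[0,0,0,0]]]'

```text
time_s: 16.6
tool_pos: [518.3, -64.9, 178.5]
eef_rot: [0.282, 3.128, -0.0]
contact_force: [-1.0, 0.8, -1.4]
finger_gap: 0.452
grip_force: 60.6
```

Emit:
servo_tool --commands '[[[-0.001,-0.026,0,0],[-0.001,-0.044,0,0],[-0.001,-0.045,0,0],[-0.001,-0.045,0,0],[-0.001,-0.045,0,0],[-0.001,-0.045,0,0],[-0.001,-0.045,0,0],[-0.002,-0.045,0,0]]]'

```text
time_s: 17.4
tool_pos: [465.7, -402.5, 176.4]
eef_rot: [-0.283, -3.127, -0.003]
contact_force: [0.9, 0.3, -0.2]
finger_gap: 0.457
grip_force: 60.6
```

Emit:
servo_tool --commands '[[[0,0,0,0],[0,0,0,0],[0,0,0.04,0],[0,0,0.025,0],[0,0,0,0]]]'

```text
time_s: 17.9
tool_pos: [465.8, -398.6, 109.1]
eef_rot: [-0.279, -3.123, -0.007]
contact_force: [0.1, 0.1, -1.6]
finger_gap: 0.457
grip_force: 60.7
```

```bash
python3 -c "
from h import *
plan((468,-402,112,80))"
```

```text
at [ 465.8 -398.6  109.1] 79.8 t 17.9 q6 -2.16 gap 38.8
(468, -402, 112, np.float64(80.0)) turn -0.004 shift [-2.8, -3.0, -2.9]
```

Emit:
servo_tool --commands '[[[0,0,0,0],[0,0,0,0],[0,0,0,0],[0,0,0,0],[0,0,-0.04,0],[0,0,-0.035,0],[0,0,0,0]]]' --jaw 75

```text
time_s: 18.6
tool_pos: [468.0, -402.3, 194.1]
eef_rot: [0.28, 3.122, -0.009]
contact_force: [-0.7, 0.2, 0.8]
finger_gap: 0.748
grip_force: 0.0
```

Emit:
servo_tool --commands '[[[0.007,0.03,0,0],[0.01,0.042,0,0],[0.01,0.042,0,0],[0.01,0.042,0,0],[0.01,0.042,0,0],[0.009,0.038,0,0],[0,0,0,0.145],[0,0,0,0.145]]]' --jaw 100

```text
time_s: 19.4
tool_pos: [453.7, -157.9, 188.6]
eef_rot: [0.735, 3.054, -0.0]
contact_force: [0.9, -0.5, 0.8]
finger_gap: 0.997
grip_force: 0.0
```

Emit:
servo_tool --commands '[[[0,0,0,0.145],[0,0,0,0.145],[0,0,0,0.145],[0,0,0,0.145],[0,0,0,0.145],[0,0,0,0.145],[0,0,0,0.145],[0,0,0,0.145]]]'

```text
time_s: 20.2
tool_pos: [453.6, -158.9, 188.3]
eef_rot: [2.291, 2.149, 0.0]
contact_force: [-0.5, -0.2, -0.1]
finger_gap: 0.996
grip_force: 0.0
```

Emit:
servo_tool --commands '[[[0,0,0,0.145],[0,0,0,0.145],[0,0,0,0],[0,0,0,0]]]'

```text
time_s: 20.6
tool_pos: [453.6, -158.9, 188.3]
eef_rot: [2.568, 1.809, 0.0]
contact_force: [0.2, -0.4, 0.2]
finger_gap: 0.999
grip_force: 0.0
```

```bash
python3 -c "
from h import *
look('offcut',24)
look('offcut',24,cam='top')
plan((452,-158,27,-20))"
```

```text
offcut 0.92 [387. 375.] 1068 [ 490.6 -369.    52.4   32.4   81.6]
offcut 0.86 [278. 190.] 5461 [ 452.3 -160.2   72.3   49.5   70.3]
offcut 0.73 [331. 380.] 2380 [ 428.  -355.4   83.    52.5  -15.6]
offcut 0.44 [377. 407.] 129 [ 467.4 -393.7   13.5   12.    70.3]
offcut 0.77 [428. 260.] 604 [ 456.1 -425.    83.9   61.7  -20.4]
offcut 0.71 [404. 266.] 375 [ 426.2 -355.5   78.4   46.4  -10.4]
offcut 0.66 [317. 257.] 298 [ 456.7 -145.6   49.5   43.2  -21.3]
offcut 0.65 [408. 236.] 518 [ 506.8 -370.9   65.6   57.   -11.1]
offcut 0.55 [128. 258.] 784 [477.6 359.  177.3  49.8  -8.3]
at [ 453.7 -158.9  188.3] -19.8 t 20.8 q6 -0.07 gap 85.2
(452, -158, 27, np.float64(-20.0)) turn 0.003 shift [0.3, -1.9, 161.3]
```

Emit:
servo_tool --commands '[[[0,-0.002,0.04,0],[0,0,0.045,0],[0,0,0.045,0],[0,0,0.031,0],[0,0,0,0],[0,0,0,0]]]'

```text
time_s: 21.4
tool_pos: [452.1, -158.4, 28.0]
eef_rot: [-2.572, -1.804, 0.0]
contact_force: [0.5, -0.3, 0.1]
finger_gap: 0.999
grip_force: 0.0
```

Emit:
servo_tool --commands '[[[0,0,0,0],[0,0,0,0],[0,0,0,0],[0,0,0,0],[0,0,0,0],[0,0,0,0],[0,0,0,0]]]' --jaw 0

```text
time_s: 22.1
tool_pos: [452.5, -158.5, 28.9]
eef_rot: [2.571, 1.802, 0.002]
contact_force: [-2.4, 0.9, 12.4]
finger_gap: 0.57
grip_force: 61.6
```

Emit:
servo_tool --commands '[[[0,0,-0.03,0],[0,0,-0.045,0],[0,0,-0.045,0],[0,0,-0.03,0],[0,0,0,0],[0,0,0,0]]]'

```text
time_s: 22.7
tool_pos: [451.8, -158.2, 177.8]
eef_rot: [2.571, 1.803, 0.001]
contact_force: [-1.1, 0.4, -1.4]
finger_gap: 0.566
grip_force: 63.1
```

Emit:
servo_tool --commands '[[[-0.023,0.01,0,0],[-0.037,0.016,0,0],[-0.037,0.017,0,0],[-0.037,0.017,0,0],[-0.037,0.016,0,0],[0,0,0,0],[0,0,0,0]]]'

```text
time_s: 23.4
tool_pos: [464.2, -344.9, 175.5]
eef_rot: [-2.571, -1.8, 0.001]
contact_force: [0.5, 0.3, -0.9]
finger_gap: 0.565
grip_force: 63.1
```

Emit:
servo_tool --commands '[[[0,0,0.04,0],[0,0,0.025,0],[0,0,0,0]]]'

```text
time_s: 23.7
tool_pos: [463.6, -342.6, 108.6]
eef_rot: [-2.566, -1.801, 0.003]
contact_force: [0.4, 0.1, -0.9]
finger_gap: 0.571
grip_force: 63.1
```

```bash
python3 -c "
from h import *
plan((465,-345,112,-20))
look('feeler',20,cam='top')"
```

```text
at [ 463.6 -342.6  108.6] -19.9 t 23.7 q6 -0.35 gap 48.6
(465, -345, 112, np.float64(-20.0)) turn 0.002 shift [-1.8, 2.1, -3.4]
feeler 0.77 [129. 259.] 763 [477.1 363.1 179.1  51.2  -7.4]
feeler 0.28 [210. 170.] 1264 [678.9 148.5 150.9  87.    0.9]
```

Emit:
servo_tool --commands '[[[0,0,0,0],[0,0,0,0],[0,0,0,0],[0,0,0,0],[0,0,-0.04,0],[0,0,-0.045,0],[0,0,-0.01,-0.145],[0,0,0,-0.145]]]' --jaw 85

```text
time_s: 24.6
tool_pos: [465.5, -345.4, 210.1]
eef_rot: [2.276, 2.159, 0.001]
contact_force: [0.1, -0.0, -0.2]
finger_gap: 0.849
grip_force: 0.0
```

Emit:
servo_tool --commands '[[[0,0,0,-0.145],[0,0,0,-0.145],[0,0,0,-0.145],[0,0,0,-0.145],[0,0,0,-0.145],[0,0,0,-0.145],[0,0,0,-0.145],[0,0,0,-0.145]]]'

```text
time_s: 25.4
tool_pos: [464.9, -344.9, 207.5]
eef_rot: [0.721, 3.058, -0.0]
contact_force: [-0.5, 0.3, 0.5]
finger_gap: 0.851
grip_force: 0.0
```

Emit:
servo_tool --commands '[[[0,0,0,-0.145],[0,0,0,-0.145],[0.006,0.03,0,0],[0.009,0.044,0,0],[0.009,0.044,0,0],[0.009,0.044,0,0],[0.009,0.044,0,0],[0.009,0.044,0,0]]]' --jaw 100

```text
time_s: 26.2
tool_pos: [458.8, -88.2, 207.6]
eef_rot: [0.281, 3.128, -0.0]
contact_force: [0.4, 0.5, 0.1]
finger_gap: 0.999
grip_force: 0.0
```

Emit:
servo_tool --commands '[[[0.009,0.044,0,0],[0.009,0.044,0,0],[0.009,0.044,0,0],[0.009,0.044,0,0],[0.009,0.044,0,0],[0.009,0.044,0,0],[0.009,0.044,0,0],[0.009,0.044,0,0]]]'

```text
time_s: 27.0
tool_pos: [450.6, 271.3, 207.7]
eef_rot: [0.28, 3.128, 0.001]
contact_force: [0.5, -0.3, -0.7]
finger_gap: 0.998
grip_force: 0.0
```

Emit:
servo_tool --commands '[[[0.009,0.044,0,0],[0.009,0.044,0,0],[0.009,0.044,0,0],[0,0,0,0],[0,0,0,0]]]'

```text
time_s: 27.5
tool_pos: [447.5, 404.5, 206.9]
eef_rot: [-0.278, -3.129, 0.001]
contact_force: [0.7, -0.5, 0.5]
finger_gap: 1.002
grip_force: 0.0
```

```bash
python3 -c "
from h import *
c=look('feeler',22,n='w2')
for t,z in [('feeler',4),('feeler_tip',22)]:
  print(t,[(round(d['p'],2),np.round(at(c,d['uv'],z)[0])) for d in finder.mark_of(c,t)])
look('rest',4,cam='top')
c=look('offcut',24,n='top2',cam='top')
plan((440,364,200,80))"
```

```text
feeler 0.55 [236. 185.] 5270 [482.3 355.4 183.1  40.5 -10.2]
feeler [(0.74, array([443., 364.,   4.]))]
feeler_tip [(0.94, array([566., 341.,  22.]))]
rest 0.74 [128. 236.] 3170 [479.1 366.8 250.  112.4  -3.3]
rest 0.32 [400. 162.] 2414 [ 708.1 -358.5  155.3  116.1   82.3]
offcut 0.77 [426. 261.] 549 [ 455.7 -425.3   79.3   58.7  -18.3]
offcut 0.6 [402. 268.] 524 [ 426.3 -356.1   81.    46.7  -11.1]
offcut 0.58 [411. 236.] 452 [ 507.1 -371.4   62.1   57.    -8.6]
at [448.1 403.6 207.6] 79.7 t 27.9 q6 -0.72 gap 85.1
(440, 364, 200, np.float64(80.0)) turn -0.005 shift [1.1, -40.4, 7.6]
```

View pics/w2.png

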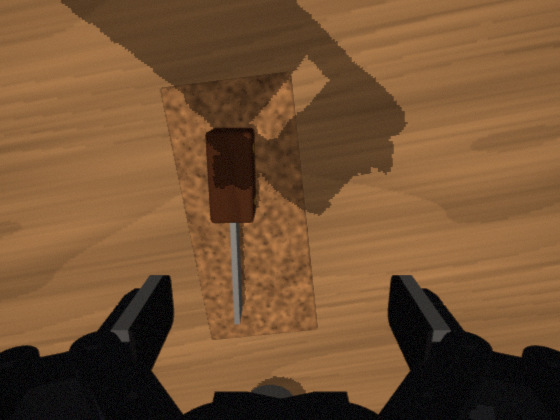

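View pics/top2.png

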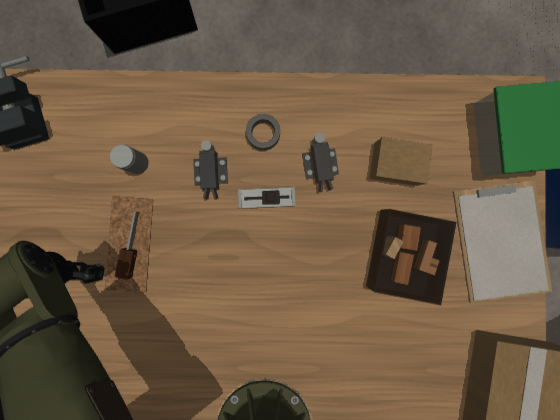

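The wrist view shows the feeler lying upright on its mat, with the handle at (231,175) and the tip at (238,322). The top view shows all four offcuts inside the bin. Next I'll grasp the feeler.

Emit:
servo_tool --commands '[[[-0.001,-0.02,0,0.005],[-0.001,-0.02,0,0],[0,0,0.04,0],[0,0,0.045,0],[0,0,0.045,0],[0,0,0.036,0],[0,0,0.01,0],[0,0,0,0]]]'

```text
time_s: 28.7
tool_pos: [442.4, 364.1, 30.7]
eef_rot: [-0.288, -3.127, 0.002]
contact_force: [0.5, -1.0, 0.9]
finger_gap: 0.999
grip_force: 0.0
```

Emit:
servo_tool --commands '[[[0,0,0,0],[0,0,0,0]]]'

```text
time_s: 28.9
tool_pos: [443.4, 365.0, 33.4]
eef_rot: [0.288, 3.126, 0.003]
contact_force: [-0.3, 0.4, -0.1]
finger_gap: 1.001
grip_force: 0.0
```

```bash
python3 -c "
from h import *
plan((443,364,32,79.4))"
```

```text
at [443.4 365.   33.4] 79.5 t 28.9 q6 -0.76 gap 85.1
(443, 364, 32, np.float64(79.4)) turn 0.001 shift [0.3, -1.0, 1.4]
```

Emit:
servo_tool --commands '[[[0,-0.001,0,0],[0,0,0,0],[0,0,0,0],[0,0,0,0],[0,0,0,0],[0,0,0,0],[0,0,0,0],[0,0,0,0]]]' --jaw 0 --grip_force 80

```text
time_s: 29.7
tool_pos: [442.7, 363.6, 31.9]
eef_rot: [0.288, 3.128, 0.001]
contact_force: [-0.5, 0.1, 6.0]
finger_gap: 0.41
grip_force: 80.5
```

Emit:
servo_tool --commands '[[[0,0,-0.02,0],[0,0,-0.04,0],[0,0,-0.04,0],[0,0,-0.02,-0.11],[0,0,0,-0.11],[0,0,0,0]]]'

```text
time_s: 30.3
tool_pos: [442.4, 363.4, 151.6]
eef_rot: [-0.06, 3.141, 0.0]
contact_force: [-0.4, -1.0, -1.3]
finger_gap: 0.407
grip_force: 79.9
```

Emit:
servo_tool --commands '[[[0.003,-0.03,0,0],[0.003,-0.04,0,0],[0.003,-0.04,0,0],[0.003,-0.04,0,0],[0.003,-0.04,0,0],[0,-0.02,0,0],[0,0,0,0],[0,0,0,0]]]'

```text
time_s: 31.1
tool_pos: [434.9, 152.9, 150.9]
eef_rot: [0.052, -3.14, 0.0]
contact_force: [0.8, -0.1, -1.4]
finger_gap: 0.405
grip_force: 80.2
```

```bash
python3 -c "
from h import *
c=look('bracket_a',60,n='w3')
p,a,s=pose(); print(p,a,s['finger_gap']*85,s['grip_force'])
for t,z in [('bracket_a',0),('feeler_tip',p[2]-11),('depth_a',18)]:
  print(t,[(round(d['p'],2),np.round(at(c,d['uv'],z)[0])) for d in finder.mark_of(c,t)])
c=look('bracket_a',60,cam='top',n='top3')
"
```

```text
bracket_a 0.74 [254. 385.] 143 [555.3 137.9  12.6   8.7  -4.7]
[434.87289848 153.5819217  150.9458495 ] 92.03170544078266 34.80239368403622 80.20968675613403
bracket_a [(0.46, array([598., 146.,   0.])), (0.46, array([481., 369.,   0.]))]
feeler_tip []
depth_a [(0.19, array([584., 148.,  18.]))]
bracket_a 0.74 [323. 162.] 1355 [ 698.5 -133.2  148.3   87.4    8.6]
```

View pics/w3.png

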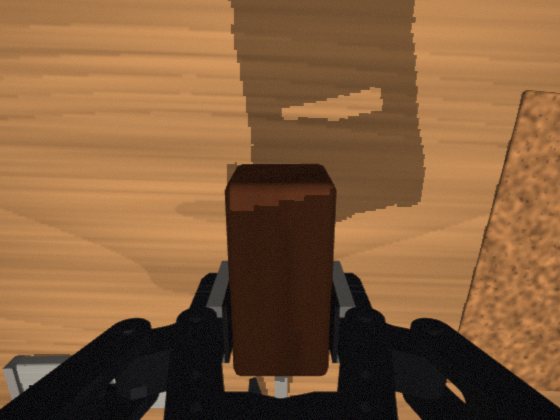

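The wrist view is blocked by the held handle. I'll move so that both brackets flank it in the picture.

Emit:
servo_tool --commands '[[[0,0,-0.03,0.035],[-0.02,-0.024,-0.04,0],[-0.03,-0.035,-0.03,0],[-0.03,-0.035,0,0],[-0.03,-0.035,0,0],[-0.025,-0.025,0,0],[0,0,0,0],[0,0,0,0]]]'

```text
time_s: 32.25
tool_pos: [567.2, 2.6, 247.3]
eef_rot: [0.0, -3.14, -0.0]
contact_force: [-0.0, 1.0, -1.5]
finger_gap: 0.407
grip_force: 80.3
```

```bash
python3 -c "
from h import *
import pickle
c=look('bracket_a',60,n='w4')
pickle.dump(c,open('w4.pkl','wb'))
for t,z in [('bracket_a',0),('depth_a',18)]:
  print(t,[(round(d['p'],2),np.round(at(c,d['uv'],z)[0])) for d in finder.mark_of(c,t)])
plan()
"
```

```text
bracket_a 0.86 [138. 283.] 6881 [ 656.2 -125.9  104.1   85.5    9. ]
bracket_a 0.62 [424. 267.] 8206 [648.1 129.5 129.2  79.7   4.4]
bracket_a [(0.82, array([ 629., -154.,    0.])), (0.75, array([601., 145.,   0.]))]
depth_a [(0.9, array([ 673., -147.,   18.])), (0.86, array([644., 148.,  18.]))]
at [566.8   3.6 248.2] 90.1 t 32.5 q6 -1.63 gap 34.6
```

View pics/w4.png

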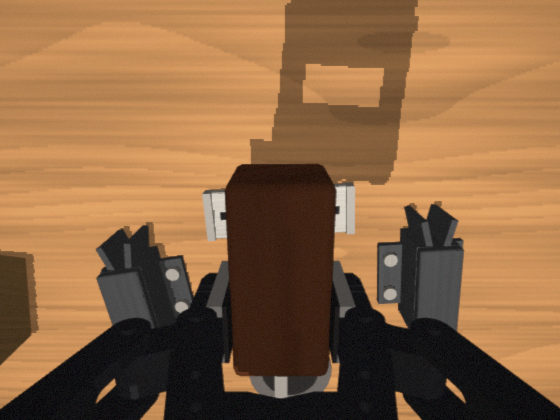

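The wrist view shows both brackets clearly: right mouth near (125,230), left mouth near (430,207). I'll overlay the estimated poses to check them.

```bash
cat > ov.py <<'E'
from h import *
import pickle,sys
c=pickle.load(open('w4.pkl','rb'))
def draw(poses,n):
    S=4; im=cv2.resize(c["frame"][:,:,::-1],None,fx=S,fy=S,interpolation=cv2.INTER_CUBIC)
    for x,y,a in poses:
        a=np.radians(a); T=lambda L:np.array([[x+np.cos(a)*u-np.sin(a)*v,y+np.sin(a)*u+np.cos(a)*v,w] for u,v,w in L])
        for L,col in [([(25,-20,60),(25,20,60),(90,20,60),(90,-20,60),(25,-20,60)],(0,255,0)),
                  ([(0,-11,0),(25,-5,0),(60,-5,0)],(0,0,255)),([(0,11,0),(25,5,0),(60,5,0)],(0,0,255)),
                  ([(0,-11,60),(25,-5,60)],(255,0,255)),([(0,11,60),(25,5,60)],(255,0,255))]:
            cv2.polylines(im,[np.int32(proj(c,T(L))*S+S/2)],False,col,1)
    l=im[190*S:330*S,85*S:205*S]; r=im[190*S:330*S,365*S:485*S]
    cv2.imwrite(f"pics/{n}.png",cv2.resize(np.hstack([l,r]),(960*5//6,560*5//6)))
draw([(601,145,4),(629,-154,9)],"ov1")
E
python3 ov.py
```

```text
(no output)
```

View pics/ov1.png

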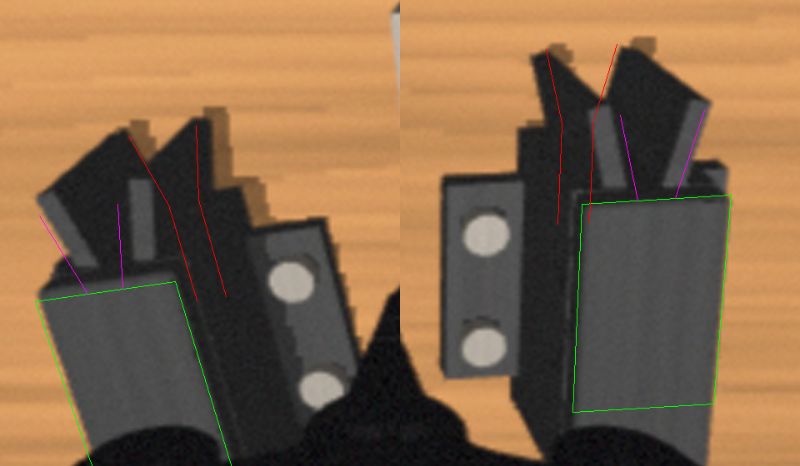

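The overlay fits to about 1–2 mm. Left mouth is about (601,146) at 4°, right about (628,-155) at 9°. I'll go to the left pre-insertion pose.

Emit:
servo_tool --commands '[[[0.02,0.025,0,-0.034],[0.025,0.036,0.01,-0.034],[0.028,0.039,0.03,0],[0.028,0.039,0.04,0],[0,0,0.04,0],[0,0,0.04,0],[0,0,0.03,0],[0,0,0.015,0]]]'

```text
time_s: 33.25
tool_pos: [467.9, 125.5, 52.4]
eef_rot: [0.111, -3.137, 0.001]
contact_force: [-0.2, 0.8, 0.4]
finger_gap: 0.406
grip_force: 80.4
```

Emit:
servo_tool --commands '[[[0,0,0,0],[0,0,0,0]]]'

```text
time_s: 33.45
tool_pos: [469.5, 125.4, 55.3]
eef_rot: [-0.11, 3.139, 0.0]
contact_force: [0.0, -0.8, -1.6]
finger_gap: 0.405
grip_force: 80.3
```

```bash
python3 -c "
from h import *
plan((456.4,135.6,33,94))
for cam in ['scene','top']:
  c=cams.camera(cam); print([(round(d['p'],2),np.round(d['uv']),np.round(at(c,d['uv'],23)[0])) for d in finder.mark_of(c,'feeler_tip')])
  save(c,'s_'+cam)
cv2.imwrite('pics/s1.png',cv2.resize(cv2.imread('pics/s_scene.png')[180:300,260:420],(800,600)))
"
```

```text
at [469.5 125.4  55.3] 94.0 t 33.5 q6 -1.45 gap 34.4
(456.4, 135.6, 33, np.float64(94.0)) turn 0.0 shift [12.3, 11.1, 22.3]
[(0.74, array([330., 251.]), array([568., 113.,  23.])), (0.37, array([281., 222.]), array([577., -35.,  23.]))]
[(0.7, array([212., 202.]), array([593., 142.,  23.]))]
```

View pics/s1.png

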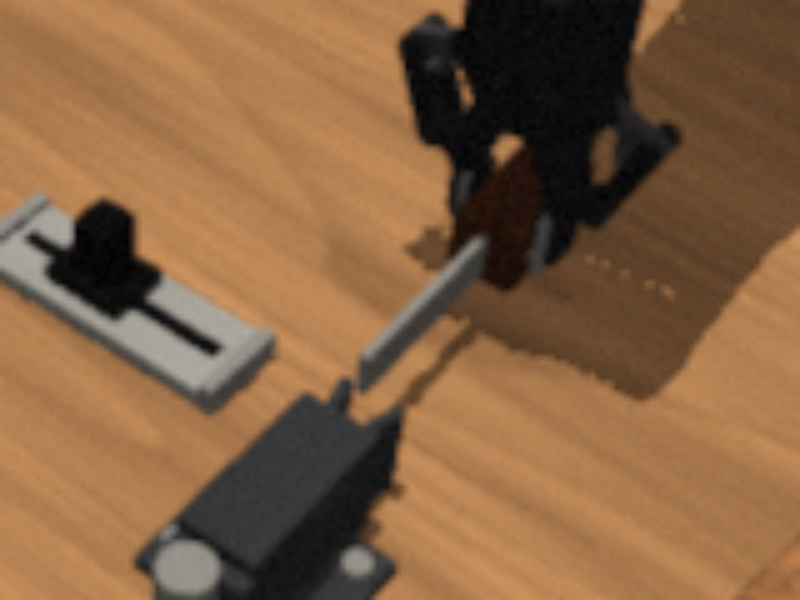

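The scene view shows the blade level, in front of the left mouth and slightly to its right. I'll align and lower it.

Emit:
servo_tool --commands '[[[0.012,0,0,0],[0,0.011,0,0],[0,0,0.022,0],[0,0,0,0],[0,0,0,0]]]'

```text
time_s: 34.15
tool_pos: [456.8, 135.5, 32.8]
eef_rot: [0.109, -3.139, 0.0]
contact_force: [0.4, -0.3, -0.5]
finger_gap: 0.405
grip_force: 80.3
```

```bash
python3 -c "
from h import *
plan((456.4,135.6,33,94))"
```

```text
at [456.8 135.5  32.8] 94.0 t 34.1 q6 -1.43 gap 34.4
(456.4, 135.6, 33, np.float64(94.0)) turn -0.0 shift [0.4, 0.1, -0.2]
```

Emit:
servo_tool --commands '[[[-0.006,0,0,0],[-0.006,0,0,0],[-0.006,0,0,0],[-0.006,0,0,0],[-0.006,0,0,0],[-0.005,0,0,0],[-0.005,0,0,0]]]'

```text
time_s: 34.85
tool_pos: [496.9, 137.9, 32.4]
eef_rot: [0.109, -3.14, 0.0]
contact_force: [-0.3, 1.1, -1.4]
finger_gap: 0.41
grip_force: 80.3
```

Emit:
servo_tool --commands '[[[-0.004,0,0,0],[-0.004,0,0,0],[-0.004,0,0,0],[0,0,0,0]]]'

```text
time_s: 35.25
tool_pos: [508.9, 138.7, 32.5]
eef_rot: [-0.109, 3.139, 0.0]
contact_force: [-0.4, -1.6, -1.6]
finger_gap: 0.408
grip_force: 80.3
```

Emit:
servo_tool --commands '[[[-0.003,0,0,0],[-0.003,0,0,0],[-0.002,0,0,0],[0,0,0,0]]]'

```text
time_s: 35.65
tool_pos: [516.7, 139.3, 32.5]
eef_rot: [-0.109, 3.14, 0.0]
contact_force: [0.5, 0.1, -0.9]
finger_gap: 0.41
grip_force: 80.3
```

Emit:
servo_tool --commands '[[[-0.002,0,0,0],[-0.002,0,0,0],[0,0,0,0]]]'

```text
time_s: 35.95
tool_pos: [520.7, 139.6, 32.5]
eef_rot: [-0.109, 3.139, 0.0]
contact_force: [-0.4, 1.0, -1.4]
finger_gap: 0.413
grip_force: 80.3
```

Emit:
servo_tool --commands '[[[-0.002,0,0,0],[-0.002,0,0,0],[0,0,0,0]]]'

```text
time_s: 36.25
tool_pos: [524.7, 139.8, 32.5]
eef_rot: [-0.109, 3.139, -0.0]
contact_force: [0.4, -0.1, -1.6]
finger_gap: 0.41
grip_force: 80.3
```

Emit:
servo_tool --commands '[[[-0.002,0,0,0],[-0.002,0,0,0],[0,0,0,0]]]'

```text
time_s: 36.55
tool_pos: [528.7, 140.1, 32.5]
eef_rot: [-0.109, 3.14, 0.0]
contact_force: [0.8, 0.2, -2.2]
finger_gap: 0.41
grip_force: 80.3
```

Emit:
servo_tool --commands '[[[-0.003,0,0,0],[-0.003,0,0,0],[-0.003,0,0,0],[0,0,0,0]]]'

```text
time_s: 36.95
tool_pos: [537.8, 140.8, 32.5]
eef_rot: [-0.109, 3.139, -0.0]
contact_force: [-0.0, 0.0, -1.1]
finger_gap: 0.41
grip_force: 80.3
```

Emit:
servo_tool --commands '[[[-0.004,0,0,0],[-0.004,0,0,0],[-0.004,0,0,0],[0,0,0,0]]]'

```text
time_s: 37.35
tool_pos: [549.9, 141.6, 32.5]
eef_rot: [-0.109, 3.139, 0.0]
contact_force: [0.7, 0.1, -1.2]
finger_gap: 0.41
grip_force: 80.3
```

Emit:
servo_tool --commands '[[[-0.004,0,0,0],[-0.004,0,0,0],[-0.004,0,0,0],[0,0,0,0]]]'

```text
time_s: 37.75
tool_pos: [561.8, 142.4, 32.5]
eef_rot: [-0.109, 3.139, -0.0]
contact_force: [0.1, -0.2, -0.8]
finger_gap: 0.408
grip_force: 80.3
```

```bash
python3 -c "
from h import *
c=cams.camera('scene'); save(c,'s2')
cv2.imwrite('pics/s2.png',cv2.resize(cv2.imread('pics/s2.png')[180:300,260:420],(800,600)))
plan((576,144,33,94))"
```

```text
at [561.5 142.4  32.4] 94.0 t 37.8 q6 -1.45 gap 34.9
(576, 144, 33, np.float64(94.0)) turn -0.001 shift [-14.6, 0.6, -0.6]
```

View pics/s2.png

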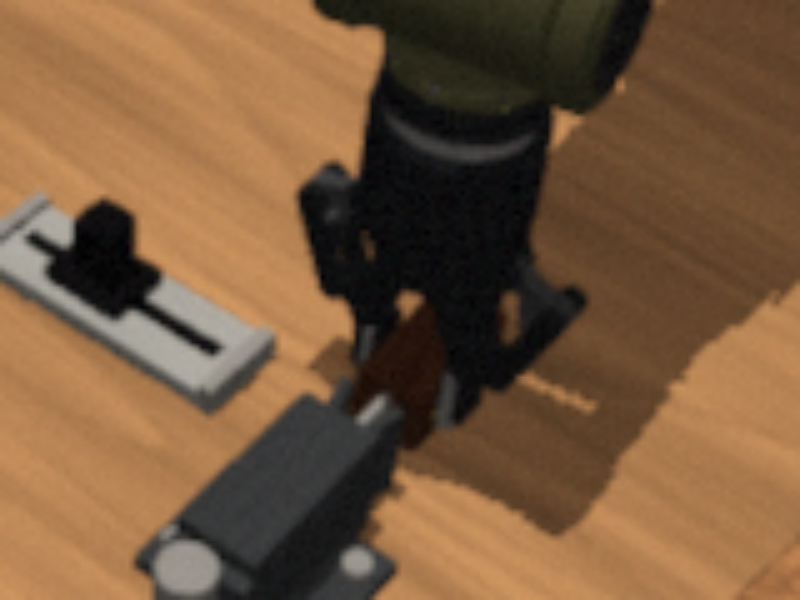

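The blade is inside the left gap with no jam. I'll push it nearly up to the handle.

Emit:
servo_tool --commands '[[[-0.004,0,0,0],[-0.003,0,0,0],[-0.002,0,0,0],[0,0,0,0]]]'

```text
time_s: 38.2
tool_pos: [570.6, 143.0, 32.4]
eef_rot: [-0.109, 3.14, 0.0]
contact_force: [-0.3, -0.2, -1.7]
finger_gap: 0.411
grip_force: 80.3
```

Emit:
servo_tool --commands '[[[-0.002,0,0,0],[-0.001,0,0,0],[0,0,0,0]]]'

```text
time_s: 38.5
tool_pos: [573.4, 143.2, 32.5]
eef_rot: [-0.109, 3.14, 0.0]
contact_force: [-0.2, -0.8, -0.9]
finger_gap: 0.41
grip_force: 80.3
```

Emit:
servo_tool --commands '[[[-0.001,0,0,0],[-0.001,0,0,0],[0,0,0,0]]]'

```text
time_s: 38.8
tool_pos: [575.4, 143.4, 32.5]
eef_rot: [-0.109, 3.14, -0.0]
contact_force: [-0.3, 0.5, -1.2]
finger_gap: 0.411
grip_force: 80.3
```

Emit:
servo_tool --commands '[[[-0.001,0,0,0],[-0.001,0,0,0],[0,0,0,0]]]'

```text
time_s: 39.1
tool_pos: [577.1, 143.5, 32.4]
eef_rot: [0.109, -3.139, 0.0]
contact_force: [-2.4, 0.1, 0.1]
finger_gap: 0.407
grip_force: 80.5
```

The handle just touched the bracket, so the left gap is clear and took the blade. Backing out, then over to the right bracket.

Emit:
servo_tool --commands '[[[0.01,0,0,0],[0.02,0,0,0],[0.025,0,0,0],[0.025,0,0,0],[0.025,0,0,0],[0.025,0,0,0],[0,0,0,0],[0,0,0,0]]]'

```text
time_s: 39.9
tool_pos: [448.0, 134.6, 32.9]
eef_rot: [-0.109, 3.139, 0.0]
contact_force: [-0.2, -1.1, -1.7]
finger_gap: 0.407
grip_force: 80.4
```

Emit:
servo_tool --commands '[[[0,0,-0.03,0],[0,0,-0.04,-0.045],[0,0,-0.02,-0.042],[0,0,0,0]]]'

```text
time_s: 40.3
tool_pos: [449.6, 134.8, 125.3]
eef_rot: [-0.246, 3.126, 0.001]
contact_force: [0.8, -0.3, -1.5]
finger_gap: 0.404
grip_force: 80.3
```

Emit:
servo_tool --commands '[[[0,-0.025,0,0],[0.002,-0.044,0,0],[0.002,-0.044,0,0],[0.002,-0.044,0,0],[0.002,-0.044,0,0],[0.002,-0.044,0,0],[0.002,-0.044,0,0],[0.001,-0.025,0,0]]]'

```text
time_s: 41.1
tool_pos: [483.6, -180.8, 121.2]
eef_rot: [0.24, -3.132, -0.0]
contact_force: [0.4, 0.2, -1.9]
finger_gap: 0.407
grip_force: 80.3
```

Emit:
servo_tool --commands '[[[0,0,0,0],[0,0,0,0]]]'

```text
time_s: 41.3
tool_pos: [483.4, -177.9, 121.2]
eef_rot: [0.242, -3.131, -0.001]
contact_force: [0.4, 0.1, -1.4]
finger_gap: 0.408
grip_force: 80.4
```

```bash
python3 -c "
from h import *
plan((482.8,-178,33,99))"
```

```text
at [ 483.4 -177.9  121.2] 98.8 t 41.3 q6 -2.15 gap 34.7
(482.8, -178, 33, np.float64(99.0)) turn -0.003 shift [0.6, -0.0, 88.2]
```

Emit:
servo_tool --commands '[[[0,0,0.03,-0.003],[0,0,0.04,0],[0,0,0.018,0],[0,0,0,0],[0,0,0,0]]]'

```text
time_s: 41.8
tool_pos: [483.9, -177.1, 34.8]
eef_rot: [0.251, -3.132, -0.0]
contact_force: [0.4, 0.2, -1.2]
finger_gap: 0.403
grip_force: 80.4
```

Emit:
servo_tool --commands '[[[-0.006,0,0,0],[-0.006,0,0,0],[-0.006,0,0,0],[-0.006,0,0,0],[-0.006,0,0,0],[0,0,0,0]]]'

```text
time_s: 42.4
tool_pos: [514.0, -172.8, 34.5]
eef_rot: [-0.25, 3.131, -0.0]
contact_force: [-0.2, 0.2, -2.5]
finger_gap: 0.411
grip_force: 80.4
```

Emit:
servo_tool --commands '[[[-0.005,0,0,0],[-0.005,0,0,0],[-0.005,0,0,0],[0,0,0,0]]]'

```text
time_s: 42.8
tool_pos: [528.6, -170.4, 34.5]
eef_rot: [-0.25, 3.131, -0.0]
contact_force: [-0.1, 0.2, -2.1]
finger_gap: 0.405
grip_force: 80.4
```

Emit:
servo_tool --commands '[[[-0.004,0,0,0],[-0.004,0,0,0],[0,0,0,0]]]'

```text
time_s: 43.1
tool_pos: [536.4, -169.2, 34.5]
eef_rot: [-0.25, 3.131, -0.0]
contact_force: [-0.0, 0.2, -0.7]
finger_gap: 0.408
grip_force: 80.4
```

Emit:
servo_tool --commands '[[[-0.003,0,0,0],[-0.003,0,0,0],[-0.002,0,0,0],[0,0,0,0]]]'

```text
time_s: 43.5
tool_pos: [544.1, -167.9, 34.4]
eef_rot: [-0.25, 3.132, -0.0]
contact_force: [-0.4, -0.3, -0.9]
finger_gap: 0.409
grip_force: 80.4
```

Emit:
servo_tool --commands '[[[-0.002,0,0,0],[-0.001,0,0,0],[0,0,0,0]]]'

```text
time_s: 43.8
tool_pos: [546.9, -167.5, 34.5]
eef_rot: [-0.25, 3.132, -0.0]
contact_force: [0.8, 0.8, -1.1]
finger_gap: 0.405
grip_force: 80.4
```

Emit:
servo_tool --commands '[[[-0.001,0,0,0],[-0.001,0,0,0],[0,0,0,0]]]'

```text
time_s: 44.1
tool_pos: [547.8, -167.3, 34.2]
eef_rot: [0.249, -3.129, -0.001]
contact_force: [-9.2, -0.9, 1.2]
finger_gap: 0.411
grip_force: 80.8
```

Emit:
servo_tool --commands '[[[-0.001,0,0,0],[0,0,0,0]]]'

```text
time_s: 44.3
tool_pos: [547.9, -167.3, 33.9]
eef_rot: [0.249, -3.127, -0.002]
contact_force: [-17.1, -3.0, 5.1]
finger_gap: 0.411
grip_force: 81.2
```

The right bracket jams at about 45 mm in (17 N), so the left one took the blade and the marker goes left. I'll back out and measure the marker.

Emit:
servo_tool --commands '[[[0.005,0,0,0],[0.015,0,0,0],[0.02,0,0,0],[0.02,0,0,0],[0.015,0,0,0],[0,0,0,0]]]'

```text
time_s: 44.9
tool_pos: [474.6, -179.1, 34.5]
eef_rot: [0.248, -3.131, -0.0]
contact_force: [0.3, 0.5, -2.0]
finger_gap: 0.411
grip_force: 80.4
```

Emit:
servo_tool --commands '[[[0,0,-0.03,0],[0,0,-0.04,0.06],[0,0,-0.03,0.062],[0,0,0,0],[0,0,0,0]]]'

```text
time_s: 45.4
tool_pos: [476.3, -178.9, 134.7]
eef_rot: [-0.06, 3.14, -0.001]
contact_force: [-0.2, -0.2, -1.8]
finger_gap: 0.407
grip_force: 80.4
```

```bash
python3 -c "
from h import *
for cam in ['top','scene']:
  c=cams.camera(cam); save(c,'m_'+cam)
  print(cam,[(round(d['p'],2),np.round(d['uv']),np.round(at(c,d['uv'],56)[0])) for d in finder.mark_of(c,'marker_top')])
  for d in finder.trace(c,'marker')[:2]: print(d['p'],d['uv'],box(c,d['mask'],18))
a=cv2.imread('pics/m_top.png')[170:230,220:320];b=cv2.imread('pics/m_scene.png')[160:280,220:340]
cv2.imwrite('pics/m.png',np.hstack([cv2.resize(a,(400,240)),cv2.resize(b,(400,400))[:240*1]]) if 0 else np.vstack([cv2.resize(a,(480,288),interpolation=cv2.INTER_CUBIC),cv2.resize(b,(480,312))[:312]]))
plan((530,-40,130,92))"
```

```text
top [(0.55, array([272., 196.]), array([608., -13.,  56.]))]
0.49 [268.3, 197.7] [606.9  -9.4  47.5  34.3 -89.3]
scene [(0.73, array([282., 224.]), array([605.,  -6.,  56.]))]
0.7 [284.4, 230.2] [593.3 -17.7  64.3  60.2  88.4]
0.66 [166.2, 187.5] [ 684.9 -373.   226.8  134.5   81.4]
at [ 475.5 -178.8  133.6] 92.1 t 45.7 q6 -2.04 gap 35.1
(530, -40, 130, np.float64(92.0)) turn 0.003 shift [-59.3, 136.8, 3.6]
```

View pics/m.png

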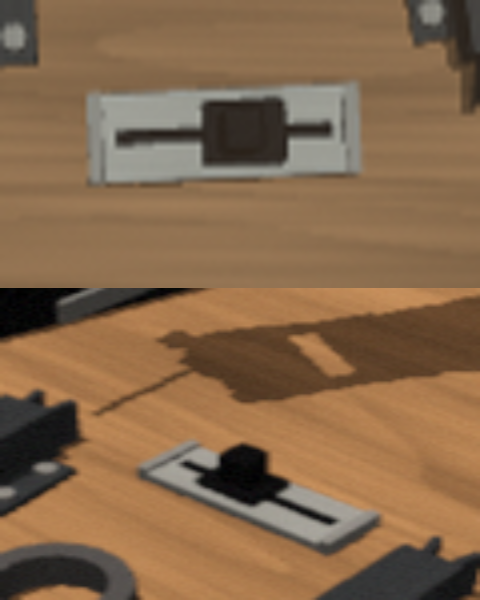

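The marker stands at about (606,-10), roughly 10 mm right of its track's middle, and the track is turned about 2.7°. I'll push it left with the side of the blade.

Emit:
servo_tool --commands '[[[-0.015,0.03,0,0],[-0.015,0.034,0,0],[-0.015,0.034,0,0],[-0.015,0.034,0,0],[0,0,0,0],[0,0,0.04,0],[0,0,0.04,0],[0,0,0,0]]]'

```text
time_s: 46.5
tool_pos: [527.9, -44.7, 49.9]
eef_rot: [0.058, -3.132, -0.002]
contact_force: [-0.2, 0.1, -1.1]
finger_gap: 0.407
grip_force: 80.3
```

Emit:
servo_tool --commands '[[[0,0,0,0],[0,0,0,0]]]'

```text
time_s: 46.7
tool_pos: [531.8, -45.2, 56.5]
eef_rot: [-0.058, 3.138, -0.001]
contact_force: [0.1, -0.4, -0.4]
finger_gap: 0.409
grip_force: 80.3
```

```bash
python3 -c "
from h import *
plan((531,-26,52,92),(529,27.5,52,92))"
```

```text
at [531.8 -45.2  56.5] 92.1 t 46.7 q6 -1.76 gap 34.8
(531, -26, 52, np.float64(92.0)) turn 0.002 shift [0.1, 19.2, 4.5]
(529, 27.5, 52, np.float64(92.0)) turn 0.0 shift [0.1, 53.5, -0.0]
```

Emit:
servo_tool --commands '[[[0,0.008,0.004,0],[0,0.01,0,0],[0,0.01,0,0],[0,0.01,0,0],[0,0.01,0,0],[0,0.008,0,0],[0,0,0,0]]]'

```text
time_s: 47.4
tool_pos: [528.6, 12.3, 50.4]
eef_rot: [0.06, -3.141, -0.0]
contact_force: [0.6, -0.9, -1.2]
finger_gap: 0.41
grip_force: 80.5
```

Emit:
servo_tool --commands '[[[0,0.004,0,0],[0,0.003,0,0],[0,0,0,0]]]'

```text
time_s: 47.7
tool_pos: [528.4, 18.3, 50.4]
eef_rot: [0.058, -3.141, -0.0]
contact_force: [-0.3, -0.7, -1.5]
finger_gap: 0.408
grip_force: 80.5
```

```bash
python3 -c "
from h import *
for cam in ['top','scene']:
  c=cams.camera(cam)
  print(cam,[(round(d['p'],2),np.round(d['uv']),np.round(at(c,d['uv'],56)[0])) for d in finder.mark_of(c,'marker_top')])
plan()"
```

```text
top [(0.72, array([253., 198.]), array([604.,  34.,  56.]))]
scene [(0.72, array([299., 231.]), array([595.,  40.,  56.])), (0.19, array([214., 161.]), array([ 554., -319.,   56.]))]
at [528.5  18.   50.4] 92.1 t 47.9 q6 -1.64 gap 35.0
```

Emit:
servo_tool --commands '[[[0,0.002,0,0],[0,0.002,0,0],[0,0.001,0,0],[0,0,0,0]]]'

```text
time_s: 48.3
tool_pos: [528.2, 23.3, 50.5]
eef_rot: [0.059, -3.141, -0.0]
contact_force: [0.8, 0.0, -1.4]
finger_gap: 0.415
grip_force: 80.5
```

Emit:
servo_tool --commands '[[[0,0.001,0,0],[0,0.001,0,0],[0,0,0,0]]]'

```text
time_s: 48.6
tool_pos: [528.2, 24.9, 50.5]
eef_rot: [0.058, -3.141, 0.001]
contact_force: [-1.6, -3.9, -0.9]
finger_gap: 0.406
grip_force: 80.6
```

Emit:
servo_tool --commands '[[[0,0.001,0,0],[0,0.001,0,0],[0,0,0,0]]]'

```text
time_s: 48.9
tool_pos: [528.1, 25.7, 50.5]
eef_rot: [0.056, -3.141, 0.003]
contact_force: [-0.9, -16.6, -0.8]
finger_gap: 0.404
grip_force: 81.0
```

Emit:
servo_tool --commands '[[[0,0.001,0,0],[0,0.001,0,0],[0,0,0,0]]]'

```text
time_s: 49.2
tool_pos: [528.1, 26.4, 50.5]
eef_rot: [0.053, -3.141, 0.005]
contact_force: [-3.2, -28.5, -0.6]
finger_gap: 0.409
grip_force: 81.6
```

The marker reached its left stop (force rose to 28 N). I'll back off, lift and carry the feeler to the mat.

Emit:
servo_tool --commands '[[[0,-0.008,0,0],[0,-0.012,0,0],[0,0,0,0],[0,0,-0.03,0],[0,0,-0.04,0],[0,0,-0.02,0.05],[0,0,0,0.05],[0,0,0,0]]]'

```text
time_s: 50.0
tool_pos: [528.9, 9.5, 141.0]
eef_rot: [0.099, 3.139, 0.0]
contact_force: [0.2, 0.0, -2.0]
finger_gap: 0.404
grip_force: 81.7
```

Emit:
servo_tool --commands '[[[0.012,0.025,0,0],[0.013,0.042,0,0],[0.013,0.042,0,0],[0.013,0.042,0,0],[0.013,0.042,0,0],[0.013,0.042,0,0],[0.013,0.042,0,0],[0.012,0.042,0,0]]]'

```text
time_s: 50.8
tool_pos: [445.8, 335.7, 139.8]
eef_rot: [-0.095, -3.139, 0.001]
contact_force: [1.0, -0.5, -1.5]
finger_gap: 0.409
grip_force: 81.7
```

Emit:
servo_tool --commands '[[[0.008,0.036,0,0],[0,0,0,0],[0,0,0,0]]]'

```text
time_s: 51.1
tool_pos: [440.5, 370.7, 139.5]
eef_rot: [-0.094, -3.139, 0.002]
contact_force: [-0.2, 0.2, -1.3]
finger_gap: 0.413
grip_force: 81.7
```

```bash
python3 -c "
from h import *
c=cams.camera('top')
print([(round(d['p'],2),np.round(at(c,d['uv'],56)[0])) for d in finder.mark_of(c,'marker_top')])
for d in finder.trace(c,'marker')[:1]: print(d['p'],box(c,d['mask'],18))
c=look('rest',4,cam='scene',n='s5')
cv2.imwrite('pics/s5.png',cv2.resize(cv2.imread('pics/s5.png')[170:350,250:510],(800,554)))
plan((441,368,40,86.3))"
```

```text
[(0.48, array([605.,  37.,  56.]))]
0.77 [604.9  40.8  42.2  37.  -89.2]
rest 0.95 [446. 298.] 4492 [474.1 367.7 253.7 111.7  -2.6]
rest 0.17 [300. 242.] 330 [579.   27.1  64.8  55.8   7.7]
at [441.6 369.5 140.4] 86.4 t 51.4 q6 -0.87 gap 34.5
(441, 368, 40, np.float64(86.3)) turn 0.001 shift [0.5, -1.6, 100.4]
```

View pics/s5.png

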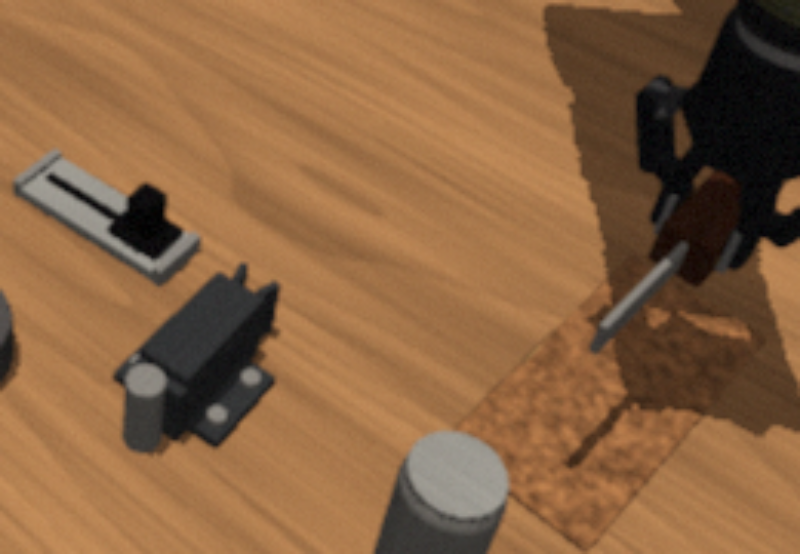

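The marker is against its left stop, and the feeler is held level over the mat. Lowering it now.

Emit:
servo_tool --commands '[[[0,-0.001,0.03,0],[0,0,0.04,0],[0,0,0.025,0],[0,0,0.004,0],[0,0,0,0],[0,0,0,0],[0,0,0,0]]]'

```text
time_s: 52.05
tool_pos: [441.9, 369.7, 43.1]
eef_rot: [0.099, 3.138, 0.002]
contact_force: [-0.5, 0.7, -1.0]
finger_gap: 0.408
grip_force: 81.7
```

Emit:
servo_tool --commands '[[[0,0,0.002,0],[0,0,0.002,0],[0,0,0,0],[0,0,0,0]]]'

```text
time_s: 52.45
tool_pos: [441.2, 369.4, 37.5]
eef_rot: [-0.099, -3.14, 0.0]
contact_force: [0.4, -0.2, -1.3]
finger_gap: 0.408
grip_force: 81.7
```

Emit:
servo_tool --commands '[[[0,0,0.001,0],[0,0,0.001,0],[0,0,0,0],[0,0,0,0]]]'

```text
time_s: 52.85
tool_pos: [441.2, 369.3, 35.4]
eef_rot: [-0.099, -3.14, 0.0]
contact_force: [-0.3, 0.4, -2.3]
finger_gap: 0.41
grip_force: 81.7
```

Emit:
servo_tool --commands '[[[0,0,0.001,0],[0,0,0.001,0],[0,0,0,0]]]'

```text
time_s: 53.15
tool_pos: [441.1, 369.3, 33.3]
eef_rot: [-0.099, -3.14, 0.0]
contact_force: [0.5, -0.3, -1.5]
finger_gap: 0.406
grip_force: 81.7
```

Emit:
servo_tool --commands '[[[0,0,0.001,0],[0,0,0,0],[0,0,0,0]]]'

```text
time_s: 53.45
tool_pos: [441.2, 369.4, 32.4]
eef_rot: [-0.099, -3.14, 0.0]
contact_force: [-0.2, 1.0, -1.4]
finger_gap: 0.406
grip_force: 81.7
```

Emit:
servo_tool --commands '[[[0,0,0.001,0],[0,0,0,0],[0,0,0,0]]]'

```text
time_s: 53.75
tool_pos: [441.3, 369.4, 31.9]
eef_rot: [0.099, 3.14, 0.0]
contact_force: [-2.1, -1.4, 5.9]
finger_gap: 0.41
grip_force: 82.4
```

Contact with the mat. Opening and retreating.

Emit:
servo_tool --commands '[[[0,0,0,0],[0,0,0,0],[0,0,0,0],[0,0,0,0],[0,0,0,0],[0,0,0,0],[0,0,0,0]]]' --jaw 90

```text
time_s: 54.45
tool_pos: [441.2, 369.3, 31.5]
eef_rot: [0.099, 3.14, -0.0]
contact_force: [0.1, 0.0, -0.7]
finger_gap: 0.901
grip_force: 0.0
```

Emit:
servo_tool --commands '[[[0,0,-0.02,0],[0,0,-0.04,0],[0,0,-0.045,0],[0,0,-0.045,0],[0.02,0,-0.03,0],[0.03,0,0,0],[0,0,0,0],[0,0,0,0]]]'

```text
time_s: 55.25
tool_pos: [391.1, 372.6, 211.7]
eef_rot: [0.097, 3.14, 0.0]
contact_force: [0.1, 0.9, 0.0]
finger_gap: 0.9
grip_force: 0.0
```

```bash
python3 -c "
from h import *
c=look('feeler',22,cam='wrist')
for t,z in [('feeler',4),('feeler_tip',22)]: print(t,[(round(d['p'],2),np.round(at(c,d['uv'],z)[0])) for d in finder.mark_of(c,t)])
save(c,'f_w'); c=look('marker',18,cam='top'); save(c,'f_t')
look('offcut',24,cam='top')
a=cv2.imread('pics/f_w.png');b=cv2.imread('pics/f_t.png')
cv2.imwrite('pics/fin.png',np.hstack([cv2.resize(a,(400,300)),cv2.resize(b,(400,300))]))
plan()"
```

```text
feeler 0.55 [284. 232.] 4364 [481.5 366.1 188.5  39.2  -3.5]
feeler [(0.56, array([440., 370.,   4.])), (0.19, array([582., 362.,   4.]))]
feeler_tip [(0.96, array([567., 360.,  22.]))]
marker 0.58 [251. 198.] 255 [603.6  39.4  44.9  39.6 -89.2]
marker 0.5 [211. 170.] 1298 [679.2 149.  152.6  85.2   4.1]
offcut 0.86 [400. 269.] 529 [ 426.9 -355.9   81.1   46.   -10. ]
offcut 0.82 [387. 248.] 326 [ 481.1 -326.9   56.3   44.5  -25.9]
offcut 0.74 [410. 239.] 497 [ 507.8 -372.3   66.6   58.5   -6.2]
offcut 0.6 [428. 259.] 585 [ 456.5 -425.6   82.7   60.3  -18.2]
at [391.6 372.4 211.2] 86.4 t 55.6 q6 -0.82 gap 76.7
```

View pics/fin.png

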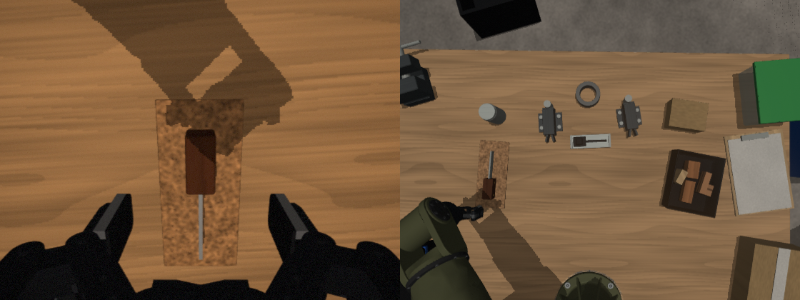

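The feeler stands upright on the mat (left half, (200,195)), all four offcuts are in the bin and the marker is at its left end. Handing in.

```bash
python3 -c "
from station import bot; print(bot.hand_in())"
```

```text
the job is handed in; nothing more can be done
None
```

I handed the job in at about 56 s: all four offcuts are in the bin, the left bracket took the blade fully while the right jammed at about 45 mm, the marker is at its left stop, and the feeler is upright on its mat.

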